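# Hang the tube carrier on the cart panel's cleat

## Robot

A 6-joint arm with a two-finger parallel gripper is mounted at the origin on the work surface. World frame = base frame: x ahead of the robot, y to its left, z up, the work surface at z = 0. Lengths are in m, angles in rad, forces in N, time in s.
With the tool pointing down it reaches from about 0.325 to 0.775 m from the base axis. Payload 9.3 kg.
Tool frame: the origin (TCP) lies at the very end of the fingers, on their centre line; the grasp point (between the pads) lies 19 mm behind it; z points along the fingers, x is the direction in which the jaws open and shut, and the axes are right-handed (so a half turn about z gives the same grasp; the last joint's range is limited). The gripper opens to 85 mm and grips with 20 to 120 N. Pads are 22 mm wide; open, the fingers measure 114 mm over their backs; the gripper's body (76 mm by 85 mm) begins 54 mm behind the grasp point. The pads swing forward as they close: fully open they stand 13 mm farther back than shut.
Start: joints at [-1.482, 0.259, 0.021, 1.334, 0, 1.418], TCP at [0.132, -0.534, 0.231] pointing down, gripper open.
Joint ranges: [-3.04, 3.04], [-0.91, 1.82], [-1.04, 1.36], [-1.92, 1.95], [-1.52, 1.45], [-3.14, 3.14]. Speed limits (rad/s): [2.22, 2.22, 2.79, 3.14, 3.14, 3.14].

## Interface

Orientations are given as a rotation vector (axis times angle).
In Python, from cell import arm gives the robot as it stands. Calls block until the motion is done:
- arm.goto(position, orientation): joint-space move of the TCP to a pose.
- arm.line_to(position, ori=None, feed=0.15): straight line of the TCP; ori=None keeps the orientation; feed is the mean speed in m/s.
- arm.move_joints(angles): joint-space move.
- arm.grip(opening, newtons=None): finger opening in m; newtons is the grip in N (None keeps the last); returns when the fingers have stopped.
- arm.hold(seconds).
- arm.inverse_kinematics(position, orientation): joint angles nearest the present ones, or None.
- arm.grab_frame(name): name is "side" or "top" or "wrist"; returns (picture, depth): 480x640x3 uint8, red, green, blue; 480x640 float32, m along the optical axis (not along the pixel's ray), 0 where there is no reading.
- arm.get_calibration(name): a dict with "fx", "fy", "cx", "cy" (pixels), "R" (3x3) and "t" (3): a world point X has camera coordinates R X + t; the wrist camera has in their place "T_tool_cam" (4x4, takes a point from camera to tool coordinates, whose origin is the TCP and whose axes are the tool frame's). Camera axes: x right, y down, z forward; pixel columns grow to the right and rows downward; lengths in m; the calibration is good to about 2 mm. A picture is of the moment at which its call begins: read the wrist's pose just before it. get_calibration takes no time and is no camera call.
A pose or a line that the arm cannot do raises arm.MotionError and nothing moves.
- arm.finish_job(): hands the job in, once; it reports no verdict.
Trained networks look in the newest picture that a camera, given by its name, has taken for a name from the list of things; names that differ only in an ending like _2 or _b are one class to them, and where a whole thing is asked for, a point or a joint stands for the part that bears it (a point fixed in the world has none). Each returns a list of dicts, best first, with "p" (0 to 1); they miss things now and then, are a little off and sometimes report something else, mostly with a low value. They report only what shows in the picture. A call takes as long as a camera call. They do not tell look-alikes from the thing itself.
- arm.search_frame(label, camera): "point" ([x, y, z] in m, in world coordinates, good to about 4 mm: the middle of the surface that is visible of it).
- arm.silhouettes(label, camera): "mask" (480x640 bool, what is visible of it).
- arm.pinpoint(label, camera): "point" ([x, y, z] in m, in world coordinates, good to about 4 mm: a listed point, or the origin of a listed thing).
Readings, each from a call of its own:
- arm.get_clock(): time.
- arm.get_joint_positions(): joint angles.
- arm.get_dq(): joint speeds.
- arm.get_effort(): joint torques, N m.
- arm.get_position(): TCP position.
- arm.get_ee_rot(): TCP orientation.
- arm.get_force(): force on the tool from outside, world axes, zero at the start.
- arm.get_torque(): the same for the moment, N m.
- arm.get_opening(): finger opening in m.
Only numpy, scipy, OpenCV 4.12 (cv2) and the standard library are available. Lean on these libraries where they do the work, as an engineer would, in place of code of your own. Each camera call takes 0.05 s, during which the arm holds its last target. There are 200 camera calls.

## Task

Pick up the white tube carrier by its handle and hang it on the cleat of the upright panel: tip it clearly, about 15 degrees, with its back edge low, and gently lower the angled strip on its back behind the cleat's lip until it touches down, then bring the carrier level and let it down until the cleat carries it before letting go. It must end up hanging by itself, upright and square against the panel with the whole strip on the cleat. Press only gently, since the tubes must not be jarred, and leave the other things on the cart alone.

Things in the scene. Friction and masses are not known exactly. Their poses are not given: they have to be found in the camera images.
- carrier: White open plastic tube carrier, 80 mm deep (its x), 130 wide (y), 100 tall, about 0.4 kg, loose on the table, grey-capped tubes fixed inside below the rim. Origin: middle of its underside; z up, +x to its front, -x to its back, which carries the angled strip. It must not be pressed or knocked against panel or cleat with more than 25 N.
- handle (a point): Where to pinch the carrier's handle, 126 mm above the middle of its underside. The handle is an upright plate over the carrier's middle, 14 mm thick along its x (pinch it along x), 70 mm long along y, free from 100 to 146 mm above the underside.
- strip_edge (a point): Middle of the lower edge of the carrier's rear strip, at (-60, 0, 66) mm in the carrier's frame. The strip is a plate 4 mm thick and 120 mm wide that runs from the back wall near the rim down and backwards, 30 degrees from upright; its lower edge is 58.5 to 62 mm behind the origin.
- spacers (a point): Midway between the rear faces of two spacer blocks low on the carrier's back, at (-67, 0, 8) mm in its frame, each 12 mm tall, at y = -45 and +45 mm. They reach farther back than the strip, so they must go in below the cleat as the strip goes over its lip. Hung, they rest on the panel's face and keep the carrier level.
- panel: Upright white panel on a steel foot, fixed to the table, 240 mm wide, 190 mm tall, 16 mm thick. Origin: on the table below the middle of its face; +x out of the face (roughly away from the robot), y along the face, z up. Its face bears an aluminium cleat. Hung, the carrier's origin is 67 mm out from the face and 65 mm lower than the cleat's floor.
- cleat_span (a point): Point on the panel's face 145 mm above the table, the MIDDLE of the heights at which the cleat's floor may be set: 135 to 155 mm, rigid, the actual height not measured: see or feel it. The cleat is a gutter 200 mm long along y: floor 9 mm out from the face, then a 4 mm lip rising 15 mm, leaning out 30 degrees, so the mouth is 18 mm wide; the lip's outside is 21 mm out and the floor 5 mm thick.
- panel_top (a point): Middle of the top edge of the panel's face, 190 mm above the table, straight above the panel's origin.
- cup_jar: Bystander: clear specimen jar with white lid, 54 mm wide, 65 mm tall; origin under its middle.
- tape: Bystander: roll of paper tape lying flat, 72 mm wide, 22 mm tall; origin under its middle.
- gel: Bystander: clear bottle of hand gel, 52 mm wide, 120 mm tall; origin under its middle.
- glove_box: Bystander: glove carton, 120 x 230 x 70 mm; origin under its middle.
- dish: Bystander: steel bowl, 110 mm wide, 35 mm tall; origin under its middle.
- tube_rack: Bystander: black rack of capped tubes, 90 x 200 mm, 98 mm tall; origin under its middle.
Mind the look-alikes: they are no part of the job. What is shaped like the carrier but purple is not meant.

How it is judged:
By the outcome, as a careful person would: the job done as asked, in the order asked, and still so for the second after the job is handed in, with the robot touching nothing.
It also fails if it takes over 56 s, if anything falls off the work surface, if the arm or the gripper's body presses on something with over 40 N, if the wrist force passes 120 N, or if a joint passes its speed limit or range.

## Working session

There is one attempt and no reset: what is moved stays moved. The work goes in short steps, each a Python script; the robot and the scene stay as the last script left them, time stands still between calls to the robot, and variables do not carry over. Pictures are saved under pics/ and viewed, about 8 in all and at most 12, crops included, and the job is handed in when it is done.

```bash
mkdir -p pics; ls; python3 - <<'E'
from cell import arm
import cv2,numpy as np
ims=[]
for c in("side","top"):
    im,d=arm.grab_frame(c); ims.append(im); np.save(f"pics/{c}_d.npy",d); np.save(f"pics/{c}.npy",im)
    for l in("carrier","handle","strip_edge","spacers","panel","cleat_span","panel_top","cup_jar","tape","gel","glove_box","dish","tube_rack"):
        print(c,l,[(np.round(x["point"],3).tolist(),round(x["p"],2)) for x in arm.pinpoint(l,c)])
    K=arm.get_calibration(c); print(K["fx"],K["R"].round(3).tolist(),K["t"].round(3))
    cv2.imwrite(f"pics/{c}0.png",im[:,:,::-1])
print(arm.get_clock(),arm.get_ee_rot())
E
```

```text
pics
side carrier [([0.519, 0.151, 0.001], 0.82), ([0.744, 0.409, 0.001], 0.67), ([0.433, -0.169, -0.001], 0.55)]
side handle [([0.523, 0.148, 0.126], 0.63), ([0.745, 0.407, 0.125], 0.58)]
side strip_edge [([0.798, 0.434, 0.065], 0.72), ([0.464, 0.138, 0.064], 0.6)]
side spacers [([0.808, 0.432, 0.008], 0.65)]
side panel [([0.436, -0.165, 0.0], 0.79), ([0.576, -0.503, 0.003], 0.29)]
side cleat_span [([0.436, -0.163, 0.143], 0.85)]
side panel_top [([0.438, -0.169, 0.19], 0.7)]
side cup_jar [([0.7, -0.024, 0.003], 0.96)]
side tape [([0.708, -0.22, 0.002], 0.89)]
side gel [([0.765, 0.201, -0.003], 0.87), ([0.706, -0.22, 0.001], 0.41)]
side glove_box [([0.574, -0.504, -0.0], 0.62)]
side dish [([0.531, 0.447, -0.001], 0.7)]
side tube_rack [([0.809, -0.037, -0.0], 0.97), ([0.462, 0.137, 0.064], 0.25)]
584.6976513223232 [[-0.973, -0.228, 0.016], [-0.187, 0.752, -0.633], [0.133, -0.619, -0.774]] [0.571 0.222 1.438]
top carrier [([0.747, 0.411, 0.0], 0.86), ([0.519, 0.15, -0.002], 0.61), ([0.453, 0.133, 0.005], 0.56)]
top handle [([0.745, 0.404, 0.124], 0.95), ([0.519, 0.15, 0.123], 0.91)]
top strip_edge [([0.805, 0.434, 0.063], 0.94), ([0.465, 0.135, 0.067], 0.72)]
top spacers [([0.455, 0.133, 0.008], 0.69), ([0.805, 0.432, 0.009], 0.68)]
top panel [([0.435, -0.166, 0.002], 0.75)]
top cleat_span [([0.435, -0.166, 0.144], 0.65)]
top panel_top [([0.434, -0.162, 0.186], 0.9)]
top cup_jar [([0.699, -0.022, -0.002], 0.6)]
top tape [([0.709, -0.219, 0.001], 0.92)]
top gel []
top glove_box [([0.574, -0.504, 0.004], 0.82), ([0.519, 0.149, 0.125], 0.55)]
top dish [([0.533, 0.442, 0.006], 0.78), ([0.577, -0.504, 0.002], 0.71)]
top tube_rack [([0.805, -0.034, 0.0], 0.61)]
489.36792575432946 [[-0.009, -1.0, -0.004], [-0.998, 0.009, -0.067], [0.067, 0.003, -0.998]] [-0.023  0.607  1.242]
1.4 [ 2.47312008e+00 -1.93726406e+00  3.78592388e-05]
```

View pics/side0.png

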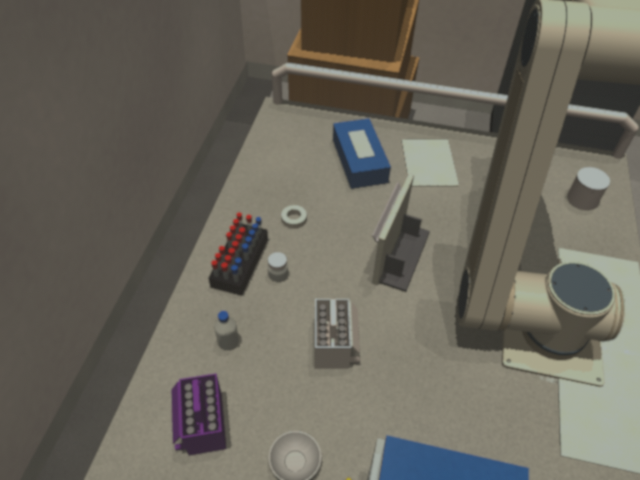

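View pics/top0.png

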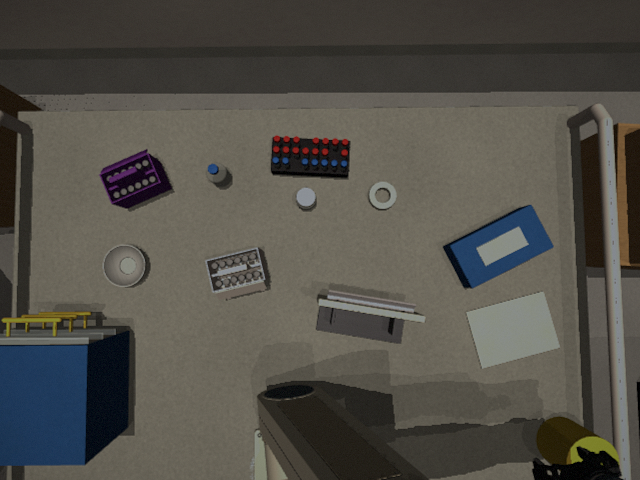

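```bash
cat > h.py <<'E'
from cell import arm
import numpy as np, cv2
from scipy.spatial.transform import Rotation as Ro
def rot(yaw,tilt,flip=0):
    """tool-down orientation, tool x along carrier x (flip: -x), body yaw & pitch in deg; tilt<0 = back low"""
    return (Ro.from_euler('z',yaw,degrees=True)*Ro.from_euler('y',tilt,degrees=True)
            *Ro.from_euler('x',180,degrees=True)*Ro.from_euler('z',180*flip,degrees=True))
def rv(*a): return rot(*a).as_rotvec()
def ik(p,o): return arm.inverse_kinematics(list(p),list(o))
def cloud(name,d,pose=None):
    K=arm.get_calibration(name); v,u=np.mgrid[:480,:640]
    P=np.stack([(u-K["cx"])/K["fx"]*d,(v-K["cy"])/K["fy"]*d,d],-1)
    if name=="wrist":
        T=K["T_tool_cam"]; P=P@T[:3,:3].T+T[:3,3]
        return P@Ro.from_rotvec(pose[1]).as_matrix().T+pose[0]
    return (P-K["t"])@K["R"]
E
python3 - <<'E'
from h import *
K=arm.get_calibration("wrist"); print(K["T_tool_cam"].round(3).tolist(),K["fx"])
for f in(0,1):
    for p,a in(((.52,.15,.107),(13.8,0,f)),((.52,.15,.3),(13.8,0,f)),((.50,-.176,.3),(-9.3,-15,f)),((.50,-.176,.2),(-9.3,0,f)),((.62,-.195,.33),(-9.3,35,f)),((.6,-.19,.3),(-9.3,25,f)),((.6,-.19,.3),(80,25,f)) ):
        q=ik(p,rv(*a)); print(p,a,None if q is None else np.round(q,2))
# panel top edge from the stereo views: fit top-cam cloud
d=np.load("pics/top_d.npy"); P=cloud("top",d).reshape(-1,3)
m=(abs(P[:,2]-.19)<.006)&(abs(P[:,0]-.43)<.06)&(abs(P[:,1]+.17)<.15)
Q=P[m]; r=cv2.minAreaRect(Q[:,:2].astype(np.float32)*1000); print(m.sum(),r,np.median(Q[:,2]),cv2.boxPoints(r))
for lo,hi in((.13,.14),(.14,.15),(.15,.16),(.16,.17),(.17,.18)):
    m=(P[:,2]>lo)&(P[:,2]<hi)&(abs(P[:,0]-.45)<.07)&(abs(P[:,1]+.17)<.15);print(lo,m.sum(),P[m].mean(0).round(3) if m.any() else '')
E
```

```text
[[1.0, 0.0, -0.001, -0.0], [0.0, 0.951, 0.308, -0.078], [0.001, -0.308, 0.951, -0.142], [0.0, 0.0, 0.0, 1.0]] 362.0215850075103
(0.52, 0.15, 0.107) (13.8, 0, 0) [ 0.13  0.31 -0.23  1.03 -0.    1.46]
(0.52, 0.15, 0.3) (13.8, 0, 0) [ 0.13  0.23  0.16  1.5  -0.    1.46]
(0.5, -0.176, 0.3) (-9.3, -15, 0) [-0.55  0.04 -0.1   1.18  0.1   1.19]
(0.5, -0.176, 0.2) (-9.3, 0, 0) [-0.5   0.24 -0.09  1.25  0.    1.24]
(0.62, -0.195, 0.33) (-9.3, 35, 0) None
(0.6, -0.19, 0.3) (-9.3, 25, 0) None
(0.6, -0.19, 0.3) (80, 25, 0) [-0.24  0.38  0.3   1.46 -0.44 -0.07]
(0.52, 0.15, 0.107) (13.8, 0, 1) [ 0.13  0.31 -0.23  1.03 -0.   -1.69]
(0.52, 0.15, 0.3) (13.8, 0, 1) [ 0.13  0.23  0.16  1.5  -0.   -1.69]
(0.5, -0.176, 0.3) (-9.3, -15, 1) [-0.55  0.04 -0.1   1.18  0.1  -1.95]
(0.5, -0.176, 0.2) (-9.3, 0, 1) [-0.5   0.24 -0.09  1.25 -0.   -1.91]
(0.62, -0.195, 0.33) (-9.3, 35, 1) None
(0.6, -0.19, 0.3) (-9.3, 25, 1) None
(0.6, -0.19, 0.3) (80, 25, 1) [-0.24  0.38  0.3   1.46 -0.44  3.07]
783 ((427.2081604003906, -167.92190551757812), (240.02273559570312, 16.723962783813477), 80.4959487915039) 0.18905054544088834 [[ 399.14502  -284.90527 ]
 [ 415.6394   -287.6667  ]
 [ 455.2713    -50.938538]
 [ 438.77692   -48.177124]]
0.13 7 [ 0.448 -0.09   0.135]
0.14 120 [ 0.44  -0.167  0.149]
0.15 440 [ 0.442 -0.17   0.154]
0.16 286 [ 0.451 -0.173  0.164]
0.17 29 [ 0.435 -0.169  0.174]
```

```bash
python3 - <<'E'
from h import *
o=rv(-99.5,0,0)
arm.goto([.50,-.18,.30],o)
p=(arm.get_position(),arm.get_ee_rot()); im,d=arm.grab_frame("wrist")
for l in("panel","cleat_span","panel_top"): print(l,[(np.round(x["point"],4).tolist(),round(x["p"],2)) for x in arm.pinpoint(l,"wrist")])
np.savez("pics/w1.npz",im=im,d=d,p=p[0],o=p[1]); cv2.imwrite("pics/w1.png",im[:,:,::-1])
print(p,arm.get_clock())
P=cloud("wrist",d,p)[d>0]
m=(abs(P[:,2]-.19)<.005)&(abs(P[:,0]-.43)<.06)&(abs(P[:,1]+.17)<.15)
r=cv2.minAreaRect(P[m][:,:2].astype(np.float32)*1000);print(r,np.median(P[m][:,2]))
yaw=np.radians(-9.5); L=(P-[.4351,-.1692,0])@np.array([[np.cos(yaw),-np.sin(yaw),0],[np.sin(yaw),np.cos(yaw),0],[0,0,1]])
L*=1000; np.save("pics/L.npy",L)
s=L[(abs(L[:,1])<80)&(L[:,0]>-20)&(L[:,0]<40)&(L[:,2]>100)]
for x in range(-20,30,1):
    z=s[(s[:,0]>=x)&(s[:,0]<x+1)][:,2]
    if len(z): print(x,len(z),np.percentile(z,[5,25,50,75,95]).round(1))
E
```

```text
panel [([0.4339, -0.1679, 0.001], 0.8)]
cleat_span [([0.4387, -0.1678, 0.1439], 0.78)]
panel_top [([0.4346, -0.1678, 0.1865], 0.89), ([0.7016, -0.0228, -0.0032], 0.61), ([0.5764, -0.5062, 0.0018], 0.19)]
(array([ 0.4997883 , -0.18063523,  0.29981454]), array([ 2.02896487e+00, -2.39819450e+00, -2.84473853e-04])) 3.4667
((427.1551818847656, -165.03573608398438), (238.8236083984375, 16.73020362854004), 80.13485717773438) 0.1892688210514328
-18 2 [187.2 187.3 187.3 187.3 187.3]
-17 38 [187.7 188.2 188.5 188.8 189.2]
-16 126 [188.1 188.6 188.9 189.1 189.5]
-15 167 [188.5 189.  189.3 189.6 190.3]
-14 203 [188.6 189.2 189.5 190.  190.5]
-13 230 [188.5 189.2 189.6 190.  190.6]
-12 218 [188.6 189.2 189.7 190.  190.6]
-11 220 [188.5 189.2 189.6 190.  190.6]
-10 217 [188.6 189.2 189.7 190.1 190.5]
-9 223 [188.7 189.3 189.7 190.2 190.6]
-8 228 [188.6 189.1 189.6 190.  190.6]
-7 219 [188.8 189.2 189.6 190.  190.7]
-6 244 [188.5 189.1 189.5 190.  190.6]
-5 219 [188.5 189.1 189.5 189.9 190.6]
-4 295 [187.9 188.9 189.4 189.8 190.5]
-3 343 [161.  187.9 188.6 189.3 189.9]
-2 2865 [104.5 153.7 168.4 181.1 188.2]
-1 2476 [105.4 152.  165.4 177.6 186.3]
0 326 [117.2 150.8 151.6 162.  179.1]
1 183 [150.2 150.8 151.2 151.6 152.1]
2 193 [150.1 150.7 151.2 151.6 152.2]
3 179 [150.1 150.6 151.1 151.7 152.2]
4 180 [150.1 150.6 151.2 151.6 152.3]
5 197 [149.9 150.7 151.1 151.7 152.3]
6 174 [150.3 150.7 151.2 151.6 152.3]
7 169 [150.5 150.9 151.3 151.7 152.2]
8 16 [151.1 151.9 152.1 152.4 152.9]
9 79 [152.7 153.3 153.7 154.2 154.6]
10 68 [154.9 155.3 155.8 156.3 156.7]
11 24 [156.9 157.  157.3 157.6 158.3]
13 37 [159.7 160.4 160.8 161.1 161.2]
14 72 [161.4 161.9 162.5 163.  163.4]
15 71 [163.6 164.  164.5 164.9 165.5]
16 78 [164.9 165.2 165.5 165.6 165.9]
17 297 [163.9 165.  165.7 166.2 166.9]
18 250 [163.8 164.4 165.  165.6 166.4]
19 225 [163.4 164.1 164.6 165.1 165.8]
20 72 [164.5 164.6 164.7 164.9 165.2]
```

View pics/w1.png

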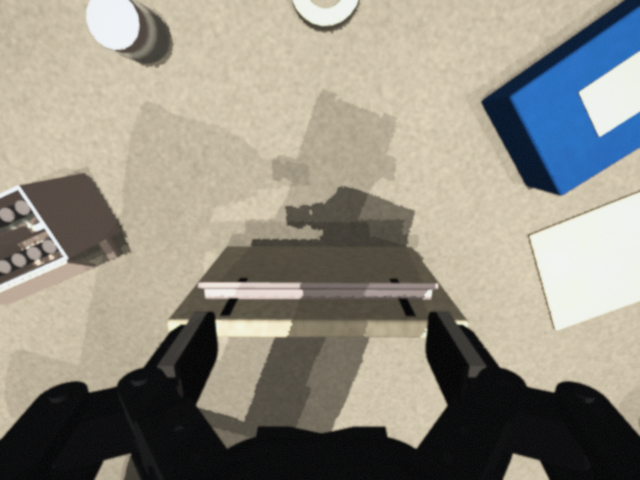

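```bash
python3 - <<'E'
from h import *
L=np.load("pics/L.npy")
s=L[(abs(L[:,1])<95)&(abs(L[:,0]+1.2)<2.5)&(L[:,2]>168)&(L[:,2]<186)]
for _ in range(3):
    c=np.polyfit(s[:,1],s[:,0],1); s=s[abs(s[:,0]-np.polyval(c,s[:,1]))<1.5]
print("face fit",c,"yaw",-9.5-np.degrees(np.arctan(c[0])))
arm.goto([.52,.15,.30],rv(13.8,0,0))
p=(arm.get_position(),arm.get_ee_rot()); im,d=arm.grab_frame("wrist")
for l in("handle","carrier","strip_edge"): print(l,[(np.round(x["point"],4).tolist(),round(x["p"],2)) for x in arm.pinpoint(l,"wrist")])
cv2.imwrite("pics/w2.png",im[:,:,::-1])
P=cloud("wrist",d,p)[d>0]; P=P[np.hypot(P[:,0]-.52,P[:,1]-.15)<.09]
for lo,hi in((.141,.151),(.095,.105)):
    m=(P[:,2]>lo)&(P[:,2]<hi); print(m.sum(),cv2.minAreaRect(P[m][:,:2].astype(np.float32)*1000),np.median(P[m][:,2]))
print(arm.get_clock(),arm.get_force())
E
```

```text
face fit [ 0.00468887 -0.98233821] yaw -9.76865027316872
handle [([0.5177, 0.1448, 0.1277], 0.9)]
carrier [([0.5199, 0.1542, -0.0007], 0.89), ([0.7432, 0.4116, -0.0005], 0.8)]
strip_edge [([0.4623, 0.1368, 0.0653], 0.83), ([0.7624, 0.2016, -0.0012], 0.72), ([0.4345, -0.167, -0.0013], 0.36), ([0.5209, 0.1523, -0.0013], 0.31)]
1296 ((519.6417236328125, 151.74586486816406), (13.625505447387695, 69.70235443115234), 13.300910949707031) 0.14514780545512346
2172 ((516.7529907226562, 150.45645141601562), (86.02665710449219, 130.38059997558594), 13.307821273803711) 0.09893877508617978
4.9167 [ 0.16467895  0.31365056 -0.6836434 ]
```

View pics/w2.png

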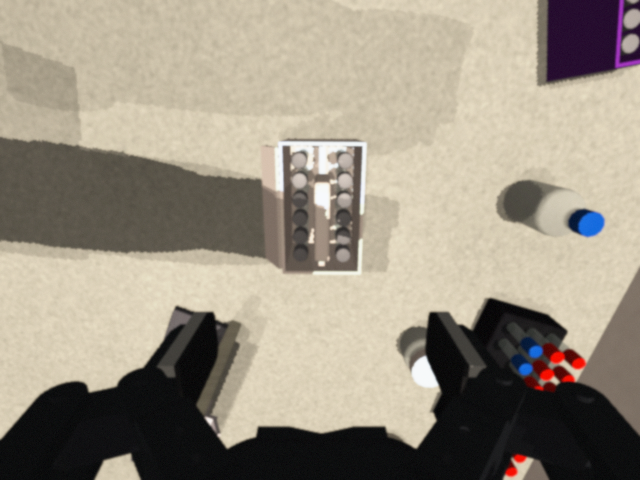

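```bash
cat >> h.py <<'E'
YAW=-9.75; FLOOR=151.3
def tcp(px,pz,t,y=0,yaw=YAW):
    """TCP (m) for strip's front lower corner px mm from the face, pz mm above nominal floor, pitch t deg"""
    v=np.array([px,y,pz+FLOOR])+Ro.from_euler('y',t,degrees=True).apply([58.5,0,42])
    F=np.array([.4351,-.1692,0])+Ro.from_euler('z',YAW,degrees=True).apply([-.0007,0.001,0])
    return (F+Ro.from_euler('z',YAW,degrees=True).apply(v/1000)).tolist()
def floc():
    return Ro.from_euler('z',-YAW,degrees=True).apply(arm.get_force())
E
python3 - <<'E'
from h import *
for a in((70,85,-15),(60,23,-15),(7.7,23,-15),(7.7,0,-15),(8.7,0,0),(8.7,150,0)): print(a,np.round(tcp(*a),3),ik(tcp(*a),rv(YAW,a[2],0)) is not None)
o=rv(13.3,0,0)
arm.grip(.05)
arm.goto([.5196,.1517,.18],o)
arm.line_to([.5196,.1517,.107],feed=.08)
arm.grip(0,60); print("open",arm.get_opening(),arm.get_position(),arm.get_force())
arm.line_to([.5196,.1517,.115],feed=.03)
arm.line_to([.5196,.1517,.30],feed=.15)
arm.hold(.3);print(arm.get_opening(),arm.get_force(),arm.get_torque(),arm.get_clock())
arm.goto(tcp(70,85,-15),rv(YAW,-15,0))
arm.line_to(tcp(60,23,-15),feed=.1); arm.hold(.4)
print(floc(),arm.get_torque(),arm.get_position(),tcp(60,23,-15),arm.get_clock())
p=(arm.get_position(),arm.get_ee_rot()); im,d=arm.grab_frame("wrist"); cv2.imwrite("pics/w3.png",im[:,:,::-1])
s,ds=arm.grab_frame("side"); cv2.imwrite("pics/s3.png",cv2.resize(s[150:350,260:500],None,fx=3,fy=3)[:,:,::-1])
np.savez("pics/w3.npz",im=im,d=d,p=p[0],o=p[1],ds=ds,s=s)
E
```

```text
(70, 85, -15) [ 0.549 -0.188  0.292] True
(60, 23, -15) [ 0.539 -0.186  0.23 ] True
(7.7, 23, -15) [ 0.487 -0.177  0.23 ] True
(7.7, 0, -15) [ 0.487 -0.177  0.207] True
(8.7, 0, 0) [ 0.501 -0.179  0.193] True
(8.7, 150, 0) [ 0.501 -0.179  0.343] True
open 0.013135318010611982 [0.52003659 0.15177151 0.10741787] [1.32400245 0.04161629 3.54660089]
0.013123600442321158 [ 0.5676673  -0.17116739 -3.83852669] [ 0.01870224 -0.02710202  0.03054771] 9.4917
[ 0.01188748  0.71195917 -5.02207267] [ 0.12441803  0.46308659 -0.0399534 ] [ 0.53874442 -0.18605852  0.23020744] [0.5386899172917181, -0.18598534766751312, 0.23000979884263834] 11.95
```

View pics/s3.png

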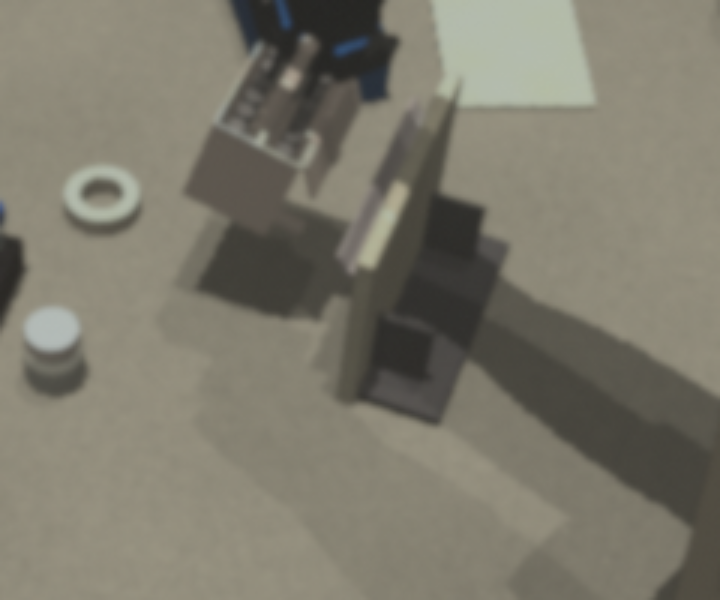

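View pics/w3.png

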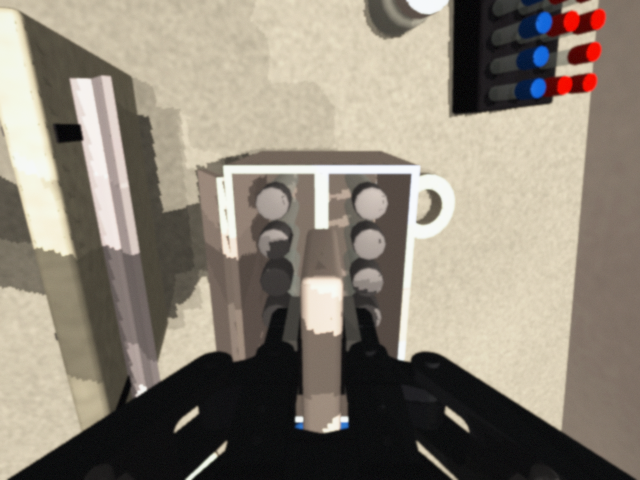

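```bash
python3 - <<'E'
from h import *
z=np.load("pics/w3.npz"); d=z["d"]; W=cloud("wrist",d,(z["p"],z["o"]))
T=(W-z["p"])@Ro.from_rotvec(z["o"]).as_matrix()*1000
C=T*[1,-1,-1]+[0,0,107]; C=C[d>0]   # carrier frame as assumed
m=(abs(C[:,2]-99)<7)&(abs(C[:,1])<75)
for n,(a,b) in dict(back=(-46,-35),front=(35,46)).items():
    k=m&(C[:,0]>a)&(C[:,0]<b); print(n,k.sum(),np.percentile(C[k],[5,50,95],axis=0).round(1).tolist())
k=(abs(C[:,2]-146)<4)&(abs(C[:,0])<12); print("handle",np.percentile(C[k],[3,50,97],axis=0).round(1).tolist())
# outer rim edge yaw
F=Ro.from_euler('z',-YAW,degrees=True).apply(W[d>0]-[.4351,-.1692,0])*1000
for y in range(-80,101,20):
    k=(abs(F[:,1]-y)<10)
    f=F[k&(abs(F[:,0])<4)&(F[:,2]>170)&(F[:,2]<185)]; l=F[k&(F[:,0]>10)&(F[:,0]<28)&(F[:,2]>161)&(F[:,2]<172)]
    fl=F[k&(F[:,0]>2)&(F[:,0]<6)&(F[:,2]>140)&(F[:,2]<160)]
    print(y,len(f),np.median(f[:,0]).round(2) if len(f) else '',len(l),np.percentile(l,[5,95],axis=0).round(1).tolist() if len(l) else '',np.median(fl[:,2]) if len(fl) else '')
E
```

```text
back 3753 [[-45.1, -23.4, 93.8], [-40.3, 23.2, 98.0], [-37.7, 59.4, 99.9]]
front 2050 [[36.0, -22.9, 93.0], [36.9, 24.1, 98.8], [39.0, 60.9, 100.0]]
handle [[-8.9, -23.3, 142.7], [-0.6, 7.5, 144.9], [7.5, 33.2, 146.4]]
-80 16 0.02 3 [[14.0, -71.4, 161.3], [14.7, -70.5, 161.9]] 150.97489173145456
-60 339 -0.71 257 [[14.5, -67.1, 161.8], [20.1, -50.8, 166.2]] 150.9792672609252
-40 358 -0.76 312 [[14.6, -48.9, 162.1], [20.2, -30.9, 166.2]] 151.00581878568292
-20 401 -0.78 345 [[14.5, -28.7, 161.8], [20.2, -11.0, 166.4]] 151.01285080118063
0 436 -0.78 371 [[14.6, -8.8, 161.9], [20.1, 9.0, 166.4]] 151.0333104346668
20 491 -0.76 417 [[14.6, 11.0, 162.1], [20.2, 29.1, 166.5]] 151.03097511491865
40 541 -0.77 458 [[14.4, 31.1, 161.8], [20.2, 49.0, 166.5]] 151.02122559052447
60 617 -0.74 505 [[14.5, 51.1, 161.9], [20.1, 69.1, 166.5]] 151.09254041963848
80 731 -0.59 564 [[14.4, 71.0, 161.8], [20.1, 88.9, 166.5]] 151.12116371275647
100 764 -0.74 391 [[14.5, 90.6, 162.0], [20.1, 102.1, 166.7]] 151.14181008872032
```

```bash
cat >> h.py <<'E'
def step(px,pz,t,feed=.03,hold=0.05):
    arm.line_to(tcp(px,pz,t),rv(YAW,t,0),feed=feed)
    if hold: arm.hold(hold)
    return floc()
E
python3 - <<'E'
from h import *
PX=7.9
b=floc(); stop=False
for px in (40,28,20,14,PX):
    f=step(px,23,-15)-b; print(px,f.round(2))
    if abs(f[0])>3 or abs(f[2])>4: stop=True;break
if not stop:
    for pz in (16,10,6,4,3,2.5):
        f=step(PX,pz,-15,.02)-b; print(pz,f.round(2))
        if np.abs(f).max()>3: stop=True;break
if not stop:
    arm.hold(.2); b=floc(); print("b",b)
    pz=2.5
    while pz>-4:
        pz-=.3; f=step(PX,pz,-15,.01)-b; print(round(pz,1),f.round(2))
        if np.abs(f).max()>2: break
print(arm.get_clock(),arm.get_position(),tcp(PX,pz,-15))
s,ds=arm.grab_frame("side"); cv2.imwrite("pics/s4.png",cv2.resize(s[150:350,260:500],None,fx=3,fy=3)[:,:,::-1])
E
```

```text
40 [-1.25  0.03 -0.11]
28 [-1.71  0.71 -1.21]
20 [-0.43 -0.27 -0.98]
14 [-0.81  0.94 -0.75]
7.9 [-0.26 -0.43 -0.31]
16 [-0.2  -0.06 -0.65]
10 [-0.84 -0.59 -0.21]
6 [-0.4   0.31  0.83]
4 [-0.31  0.88 -0.37]
3 [-0.13 -0.05 -0.52]
2.5 [-0.48  0.58 -0.57]
b [ 1.0932262  -1.14945082 -5.17474639]
2.2 [-1.49  0.93  1.42]
1.9 [-1.4   1.57  1.24]
1.6 [-1.74  1.63  1.6 ]
1.3 [-1.57  1.39  1.07]
1.0 [-0.67  0.79  0.63]
0.7 [-0.73  1.6   0.78]
0.4 [-0.77  1.45  2.55]
19.4333 [ 0.48740706 -0.17717931  0.20754684] [0.4873424466147922, -0.17716223851697893, 0.20740979884263833]
```

View pics/s4.png

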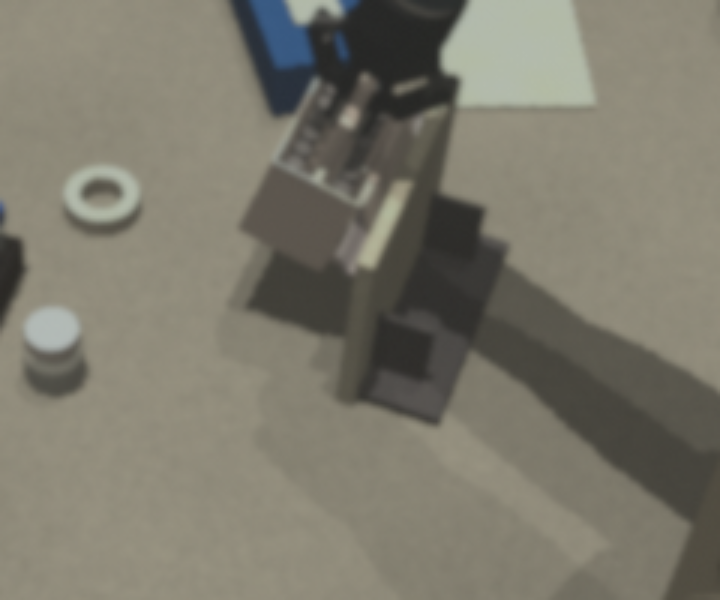

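```bash
cat >> h.py <<'E'
def favg(n=8):
    r=[]
    for _ in range(n): arm.hold(.02); r.append(floc())
    return np.mean(r,0)
E
python3 - <<'E'
from h import *
PX=7.9; pz=.4
print(favg(12).round(2))
while pz>-3:
    pz-=.25; step(PX,pz,-15,.01,0); f=favg(); print(round(pz,2),f.round(2))
    if f[2]>-2.2: break
# feel lip
px=PX
while px<11:
    px+=.3; step(px,pz,-15,.01,0); g=favg(); print("px",round(px,2),g.round(2))
    if abs(g[0]-f[0])>2: break
print(arm.get_clock(),arm.get_position(),tcp(px,pz,-15),arm.get_torque())
E
```

```text
[-0.09  0.06 -1.98]
0.15 [-0.49  1.06  1.73]
px 8.2 [-2.01  0.54  4.53]
px 8.5 [-3.05  0.68  5.46]
20.8333 [ 0.48780066 -0.17726027  0.20726404] [0.48793378025022704, -0.17726384821928837, 0.20715979884263833] [ 0.29968208  1.19075648 -0.04516807]
```

```bash
python3 - <<'E'
from h import *
px,pz,t=8.2,.4,-15.
step(px,pz,t,.01,0); f=favg(); print(f.round(2))
while t<0:
    t=min(0,t+1.0); step(px,pz,t,.02,0); f=favg(5); print(t,round(px,2),round(pz,2),f.round(2),round(float(arm.get_torque()[1]),2))
    if f[2]>1: pz+=.2
    elif f[2]<-4: pz-=.1
    if f[0]>3: px+=.2
    elif f[0]<-3: px-=.15
    if np.abs(f-[0,0,-5]).max()>14: print("STOP"); break
print(arm.get_clock(),arm.get_position(),tcp(px,pz,t))
E
```

```text
[-1.72  0.4   3.08]
-14.0 8.2 0.4 [-1.69 -0.09  3.24] 0.88
-13.0 8.2 0.6 [-1.52  0.04  0.94] 0.74
-12.0 8.2 0.6 [-1.19  0.01 -0.2 ] 0.77
-11.0 8.2 0.6 [-1.69 -0.07 -0.85] 0.81
-10.0 8.2 0.6 [-1.03 -0.17 -2.25] 0.67
-9.0 8.2 0.6 [-0.81 -0.11 -2.96] 0.42
-8.0 8.2 0.6 [-0.81 -0.47 -3.38] 0.38
-7.0 8.2 0.6 [-0.09 -0.1  -2.94] 0.39
-6.0 8.2 0.6 [-0.82 -0.53 -3.22] 0.36
-5.0 8.2 0.6 [-0.71  0.07 -3.04] 0.29
-4.0 8.2 0.6 [-0.73 -0.19 -2.91] 0.27
-3.0 8.2 0.6 [-0.48 -0.17 -3.09] 0.25
-2.0 8.2 0.6 [-0.54 -0.36 -3.09] 0.2
-1.0 8.2 0.6 [ 0.25 -0.05 -3.34] 0.02
0 8.2 0.6 [ 3.03  0.15 -2.5 ] -0.83
26.2167 [ 0.5007945  -0.17953301  0.19411479] [0.5005131606134938, -0.17942538109574732, 0.19390000000000002]
```

```bash
python3 - <<'E'
from h import *
px,pz=8.4,.6
step(px,pz,0,.01,0); print(favg().round(2))
while pz>-3:
    pz-=.2; step(px,pz,0,.01,0); f=favg(8); print(round(px,2),round(pz,2),f.round(2),round(float(arm.get_torque()[1]),2))
    if f[2]>1.5: break
    if f[0]>3: px+=.15
    elif f[0]<-3: px-=.15
print(arm.get_clock(),arm.get_position(),tcp(px,pz,0))
p=(arm.get_position(),arm.get_ee_rot()); im,d=arm.grab_frame("wrist"); cv2.imwrite("pics/w5.png",im[:,:,::-1])
s,ds=arm.grab_frame("side"); cv2.imwrite("pics/s5.png",cv2.resize(s[150:350,260:500],None,fx=3,fy=3)[:,:,::-1])
E
```

```text
[ 4.03 -0.14 -1.96]
8.4 0.4 [ 5.   -0.08  1.84] -1.18
26.9833 [ 0.50081299 -0.17955306  0.19403575] [0.5005131606134938, -0.17942538109574732, 0.1937]
```

View pics/w5.png

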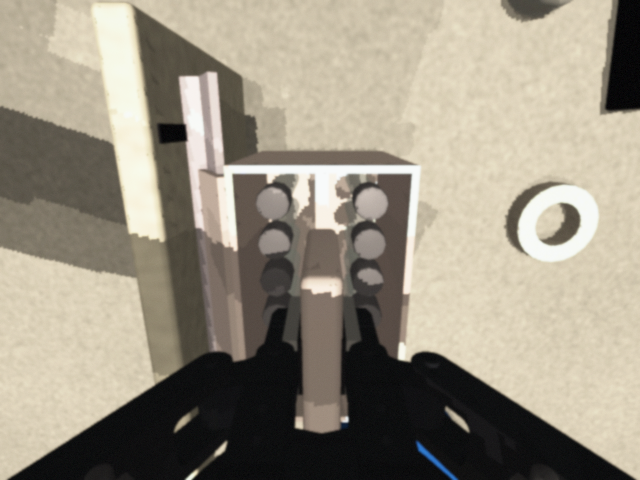

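View pics/s5.png

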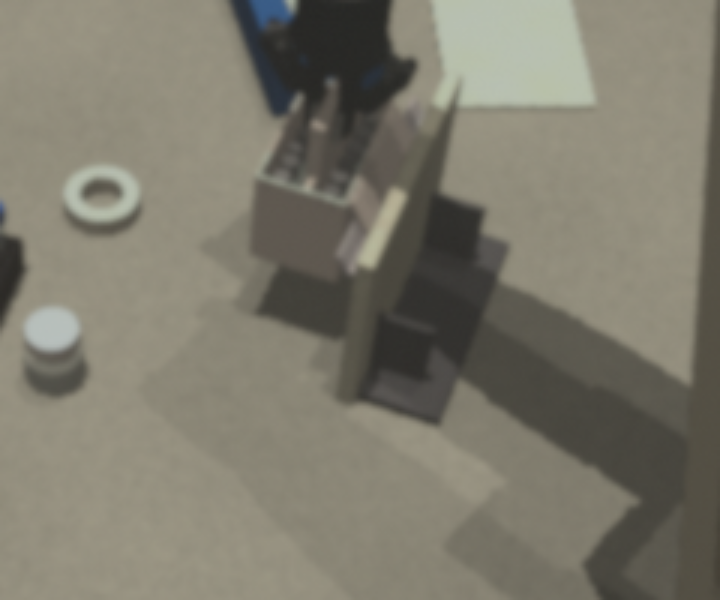

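```bash
python3 - <<'E'
from h import *
px,pz=8.4,.4
for _ in range(4):
    f=favg(8); print(round(px,2),round(pz,2),f.round(2),round(float(arm.get_torque()[1]),2))
    if abs(f[0])<2 and f[2]>.5: break
    if f[0]>1.5: px+=.25
    if f[2]<.5: pz-=.15
    step(px,pz,0,.01,.1)
f=favg(8); print(round(px,2),round(pz,2),f.round(2),arm.get_position())
E
```

```text
8.4 0.4 [5.22 0.03 1.92] -1.15
8.65 0.4 [ 4.68 -0.15  4.76] -1.05
8.9 0.4 [ 4.16 -0.12  5.88] -0.86
9.15 0.4 [ 3.63 -0.47  5.61] -0.76
9.4 0.4 [ 3.04 -0.38  5.62] [ 0.50123313 -0.17959544  0.19378396]
```

```bash
python3 - <<'E'
from h import *
arm.grip(0,20); arm.hold(.2); print(favg().round(2))
arm.grip(.045,20); arm.hold(.3); print(favg().round(2),arm.get_opening())
p=arm.get_position(); arm.line_to([p[0],p[1],p[2]+.13],feed=.1); arm.hold(.4)
p=(arm.get_position(),arm.get_ee_rot()); im,d=arm.grab_frame("wrist"); cv2.imwrite("pics/w6.png",im[:,:,::-1])
W=cloud("wrist",d,p)[d>0]; F=Ro.from_euler('z',-YAW,degrees=True).apply(W-[.4351,-.1692,0])*1000+[.75,0,0]
k=(abs(F[:,0]-67)<15)&(abs(F[:,1])<60)&(F[:,2]>222)&(F[:,2]<242)
print("handle",cv2.minAreaRect(F[k][:,:2].astype(np.float32)),np.median(F[k][:,2]))
k=(F[:,0]>22)&(F[:,0]<112)&(abs(F[:,1])<80)&(F[:,2]>182)&(F[:,2]<192)
print("rim",cv2.minAreaRect(F[k][:,:2].astype(np.float32)),np.median(F[k][:,2]))
for a,b in((24,32),(100,110)):
    q=F[k&(F[:,0]>a)&(F[:,0]<b)]; print(a,np.percentile(q[:,2],[50,90]).round(1))
s,ds=arm.grab_frame("side"); cv2.imwrite("pics/s6.png",cv2.resize(s[150:350,260:500],None,fx=3,fy=3)[:,:,::-1])
for l in("carrier","handle"): print(l,[(np.round(x["point"],4).tolist(),round(x["p"],2)) for x in arm.pinpoint(l,"side")])
print("expected",tcp(8.5,0,0),arm.get_clock(),floc())
E
```

```text
[ 2.86 -0.49  5.69]
[0.23 0.27 0.22] 0.04484101008023924
handle ((67.69707489013672, 1.1753273010253906), (13.709651947021484, 68.86907958984375), 0.5428194403648376) 231.16543191704375
rim ((64.88995361328125, 0.10036468505859375), (85.59552001953125, 130.7489471435547), 0.04184938967227936) 185.00288276906224
24 [184.9 186.3]
100 [185.2 186.1]
carrier [([0.5026, -0.1807, 0.0882], 0.89), ([0.745, 0.4086, -0.0018], 0.84)]
handle [([0.7465, 0.4094, 0.1231], 0.91), ([0.504, -0.1817, 0.2171], 0.79)]
expected [0.5006117162193996, -0.17944231604613223, 0.1933] 32.5917 [ 0.8259113  -0.44209329 -0.78495576]
```

View pics/w6.png

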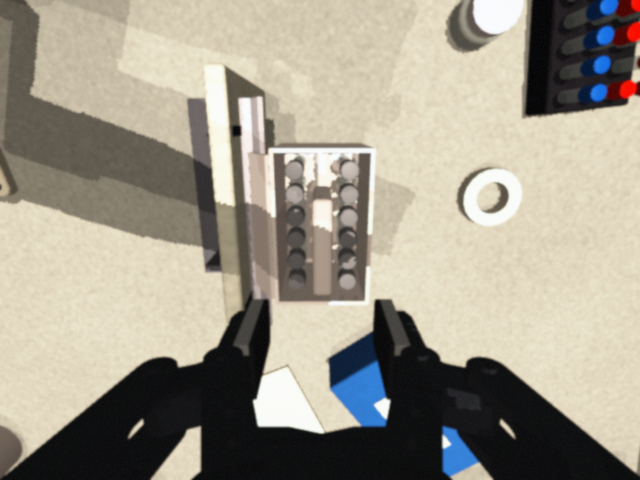

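View pics/s6.png

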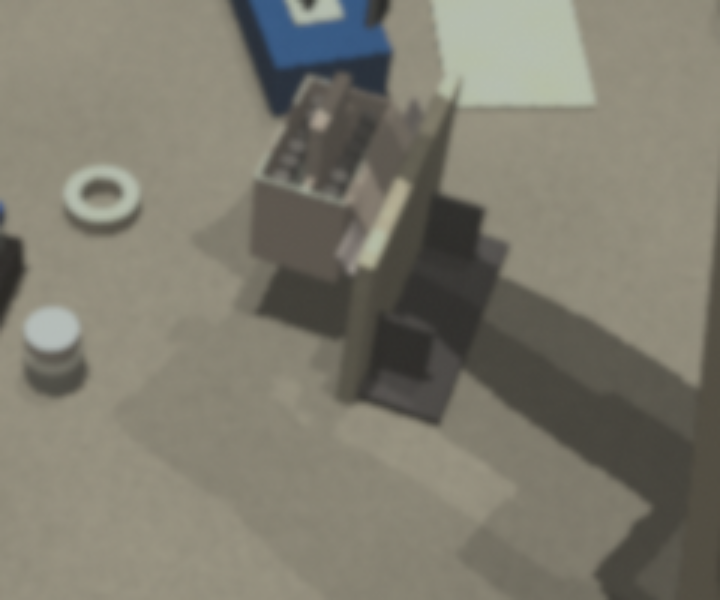

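Both pictures show the carrier hanging level and square on the cleat (wrist view: carrier around (322,225), strip behind the lip at column 258). The gripper is well clear, so I'm handing in.

```bash
python3 -c "
from h import *
arm.finish_job()"
```

```text
the job is handed in; nothing more can be done
```

The white carrier is hanging on the cleat by itself, and I handed the job in at about 33 s of the 56 s allowed. I pinched it by the handle, tipped it 15° back edge low and lowered the strip behind the lip until it touched down. Touchdown put the cleat floor about 151.7 mm above the table. I then levelled the carrier about the strip edge, let it down until the cleat carried it, released it and moved the gripper 13 cm up.

**Last checks, after release:**
- **Position:** the handle is 67.7 mm out from the panel face (67 expected), about 1 mm off centre sideways, and its yaw error is at most about 0.5°.
- **Level:** the back and front rims are within 0.3 mm of each other in height.
- **Seating:** the rim is about 185–186 mm above the table, against about 186.5 expected. Depth readings of the rim ran slightly low all along. The strip is inside the lip along its whole visible length.
- **Forces:** no averaged contact force went above about 11 N against the carried weight, against the 25 N limit.
- **Bystanders:** I saw none of them moved in the pictures, but did not re-measure them.

**Disagreements:**
- The top and wrist cameras differed by about 1 mm on where the panel face is. I settled that by touch and by repeated views.
- Just before I let go, about 3 N was still pressing the spacers on the panel; it went to zero on release.
- The network on the side camera put the handle about 3 mm off and the carrier about 2 mm off, which is within its stated accuracy.

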